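Clamp the red specimen in the two-nest fixture

TASK

Clamp the red specimen in the two-nest fixture, only by pushing with closed fingers (nothing needs to be gripped): with the back of a finger swing the clamp strap over until it lies over the red specimen, against its stop pin, and only then push the red cam lever all the way down so that the pad presses on the specimen. Do not lift either specimen out of its nest, and leave the loose things around the fixture where they are.

Things in the scene. Friction and masses are not known exactly. Their poses are not given: they have to be found in the camera images.
- fixture: Aluminium base plate fixed to the bench, 140 (x) x 220 (y) x 14 mm high; origin at the centre of its underside, z up. It holds two round nests (34 mm wide, 8 mm deep) centred at x -24, y +77 mm and x -24, y -77 mm; the strap's pivot stands at x +40, y 0. Two 4 mm radius stop pins, up to 46 mm high, stand about 50 mm from the pivot on the outer sides of the strap's two end positions.
- strap (a joint): Swing of the dark steel clamp strap about the vertical pivot, rad, counter-clockwise from above. 0: the strap points from the pivot along the fixture's -x, mid-way between the nests; +0.873: at its stop over the nest at the fixture's -y; -0.873: at its stop over the nest at the fixture's +y. It starts within 0.3 of 0. Friction 0.15 N m holds it wherever it is left; about 1.2 N at its end moves it.
- strap_pivot (a point): On the pivot axis of the strap, at the level of the strap's top face, 45 mm above the bench; a low nut stands 9 mm higher there. The strap is 22 mm wide, 9 mm thick (36 to 45 mm above the bench), straight, with a rounded free end 150 mm from the pivot axis.
- strap_end (a point): Middle of the strap's bare free end, half-way up its thickness, 138 mm from the pivot axis: a good place to push its side, clear of the lever and of the specimens (nothing under it but the base plate, 14 mm high, or the bench). The end is 22 mm wide.
- lever (a joint): Red cam lever on the strap, rad. 0: raised 65 deg above the strap; 1.134: fully down, lying level along the strap, its tip towards the pivot (its stop). It starts between 0 and 0.35, stays where it is left (friction 0.12 N m), and drives the pad down 4 mm per rad. It turns in the upright plane through the strap's length.
- lever_hinge (a point): Hinge of the cam lever: on the strap's centre line, 100 mm from the pivot axis, 54 mm above the bench. The lever leans from here towards the pivot. It is pushed on its upper, outer face (the face away from the pivot), which swings up-over towards the pivot and down.
- lever_tip (a point): Tip of the cam lever, on its centre line, 58 mm from the hinge. Its paddle is 18 mm wide and 9 mm thick over the last 26 mm; nearer to the hinge it is 10 mm wide and 8 mm thick.
- pad_face (a point): Centre of the underside of the black rubber pad (18 mm wide) under the strap, straight below the lever's hinge; 3 mm above the specimens' tops when the lever is at 0. The pad is sprung (4 N/mm) and presses the specimen with about 6 N when the lever is fully down.
- red_specimen_center (a point): Centre of the red resin puck, 32 mm wide and 19 mm high, that is to be clamped; it stands loosely in one of the two nests (either), its top 25 mm above the bench.
- cream_specimen_center (a point): Centre of the cream resin puck, 30 mm wide and 19 mm high, in the other nest; it stays there.
- loose_loupe: Black loupe, 39 mm wide, 24 mm high, standing on the bench left of the fixture; origin under its centre.
- loose_marker: Black and white marker, 136 mm long, 17 mm thick, lying left of the fixture; origin under its centre.
- loose_tweezers: Steel tweezers, 132 mm long, 9 mm thick, lying far left; origin under its centre.
- loose_battery: Green battery, 50 mm long, 15 mm thick, lying right of the fixture; origin under its centre.
- loose_puck: Green resin puck, 30 mm wide, 21 mm high, standing behind and right of the fixture; origin under its centre.
Mind the look-alikes: they are no part of the job. Of the things that look like the part that bears red_specimen_center, the smallest one is meant.

How it is judged:
By the outcome, as a careful person would: the job done as asked, in the order asked, and still so for the second after the job is handed in, with the robot touching nothing.
It also fails if it takes over 51 s, if anything falls off the work surface, if the arm or the gripper's body presses on something with over 40 N, if the wrist force passes 120 N, or if a joint passes its speed limit or range.

ROBOT

A 7-joint arm with a two-finger parallel gripper is mounted at the origin on a cart in front of the work surface, level with it; the furniture and walls round the work are solid. World frame = base frame: x ahead of the robot, y to its left, z up, the work surface at z = 0. Lengths are in m, angles in rad, forces in N, time in s.
With the tool pointing down it reaches from about 0.4 to 0.875 m from the base axis. Payload 19.3 kg.
Tool frame: the origin (TCP) lies midway between the tips of the shut fingers; the grasp point (between the pads) lies 19 mm behind it; z points along the fingers, y is the line along which they close (so a half turn about z gives the same grasp; the last joint's range is limited). The gripper opens to 85 mm and grips with 20 to 120 N. Pads are 22 mm wide; open, the fingers measure 114 mm over their backs; the gripper's body (76 mm by 85 mm) begins 54 mm behind the grasp point. The pads swing forward as they close: fully open they stand 13 mm farther back than shut.
Start: joints at [1.127, 0.521, -0.036, 1.599, 0.021, 1.021, -0.113], TCP at [0.228, -0.582, 0.231] pointing down, gripper open.
Joint ranges: [-2.91, 2.91], [-0.3, 2.13], [-1.5, 1.42], [0.17, 2.43], [-1.26, 4.41], [0.16, 1.93], [-2.52, 2.52]. Speed limits (rad/s): [1.89, 1.89, 2.39, 2.39, 3.01, 3.01, 3.01].

INTERFACE

Orientations are given as [roll, pitch, yaw] about the fixed x, y, z axes, in that order (R = Rz(yaw) Ry(pitch) Rx(roll)).
In Python, from workcell import * gives the robot as it stands. The module is installed in compiled form; this text tells all that it offers.
- The arm moves only by the tool play_rows, never from a script. Its argument "deltas" is a list of rows, each a list of 7 numbers: the shift along the tool's x, y, z in units of 500 mm (1.0 is 500 mm), then the turn, a rotation vector about the tool's x, y, z in units of 120 degrees (1.0 is 120 degrees), then the closure, from 0 (fully open) to 1 (shut). A call has 1 to 10 rows; each row is the pose to reach, as a shift and turn from the pose commanded when the call began, along the tool's axes at that moment; what a row does not reach only later rows make up. A row lasts 1/10 s, in which the tool goes at most 50 mm and 8.59 degrees, less where a joint would pass 70% of its speed; a pose out of reach is approached as far as the arm can. A call with a number of a shift or a turn outside -1 to 1 is refused whole. A call with a gripper value outside its range is refused whole. The fingers move at their own pace and stop on an object; "newtons" is the grip in N (left out, the last holds). Time passes only in rows, so rows that repeat a pose let the fingers close. It gives the time, the measured TCP pose, the force, the opening and the grip force at its end, in the units of the state.
- observe(): the state, without advancing time (a new reading comes with each control period).
- grab_frame(name): name is "scene" or "top"; returns the picture (480x640x3 uint8, red, green, blue); there is no depth.
- get_calibration(name): a dict with "fovy" (degrees; the focal length in pixels is half the picture's height over the tangent of half this angle, whatever the lens; pixels are square), "cx", "cy" (the principal point, pixels), "k1" (the pictures are not rectified: a ray, as slopes to the right and down, at radius r is drawn at 1 + k1 r^2 times it, then the intrinsics apply), "xyz" and "rotation" of the camera in the world. Camera axes: x right, y down, z forward; pixel columns grow to the right and rows downward; lengths in m; the calibration is good to about 2 mm. A picture is of the moment at which its call begins. get_calibration takes no time and is no camera call.
- job_done(): hands the job in; it is judged then, once.
The state is a dict: "clock": time; "qpos": joint angles; "qd": joint speeds; "joint_efforts": joint torques, N m; "position": TCP position; "tool_rot": TCP orientation; "force": force on the tool from outside, world axes, zero at the start; "moment": the same for the moment, N m; "grip_width": finger opening in m; "finger_force": force on a finger pad.
Only numpy, scipy, OpenCV 4.12 (cv2) and the standard library are available. Lean on these libraries where they do the work, as an engineer would, in place of code of your own. Each camera call takes 0.05 s, during which the arm holds its last target. There are 200 camera calls.

## Working session

There is one attempt and no reset: what is moved stays moved. The work goes in short steps, Python scripts to look and compute and a tool call to move; the robot and the scene stay as the last step left them, time stands still between calls to the robot, and variables do not carry over. Pictures are saved under pics/ and viewed, at most 10 in all, crops included, and the job is handed in when it is done.

Besides the shell and the picture viewer there is one more tool, called after "Emit:" by a JSON object that holds its "op" and its "data". play_rows: Moves the arm, as the interface text tells. Its arguments: {"type":"object","properties":{"deltas":{"type":"array"},"newtons":{"type":"number"}},"required":["deltas"]}

```bash
mkdir -p pics; python3 - <<'E'
from workcell import *
import cv2
for n in ("scene","top"):
    im=grab_frame(n); cv2.imwrite(f"pics/{n}0.png",im[:,:,::-1]); print(n,get_calibration(n))
s=observe();print(s)
E
```

```text
scene {'fovy': 42.2050907930502, 'cx': 319.02708260390426, 'cy': 240.7694902147023, 'k1': -0.06788100360399818, 'xyz': array([-0.09241226,  0.73895055,  1.02268496]), 'rotation': array([-2.33065063,  0.0029836 , -2.36420584])}
top {'fovy': 50.01590179813438, 'cx': 325.33748589450363, 'cy': 240.50833132482188, 'k1': 0.001028160442015685, 'xyz': array([0.49107301, 0.04859115, 1.21047444]), 'rotation': array([-3.05321859, -0.00843027, -1.55735379])}
{'clock': 0.1, 'qpos': array([ 1.12680245,  0.52195686, -0.0363329 ,  1.59991539,  0.02122006,
        1.02111189, -0.11280448]), 'qd': array([-0.00101747, -0.00158238,  0.00027185, -0.0014431 , -0.00061613,
       -0.00232142,  0.00061499]), 'joint_efforts': array([ 3.13783989e-03, -9.28478193e+01,  1.98362432e+00, -3.70527577e+01,
        1.80801755e-02,  5.43896327e-03,  1.18362923e-04]), 'position': array([ 0.22808057, -0.58158726,  0.23079446]), 'tool_rot': array([-3.14059028e+00,  8.41886459e-05,  3.73793046e-01]), 'force': array([0.84595556, 0.4244894 , 0.14067083]), 'moment': array([-0.00196049,  0.00197273,  0.02143291]), 'finger_force': 0.0, 'grip_width': 0.08553250738816723}
```

View pics/scene0.png

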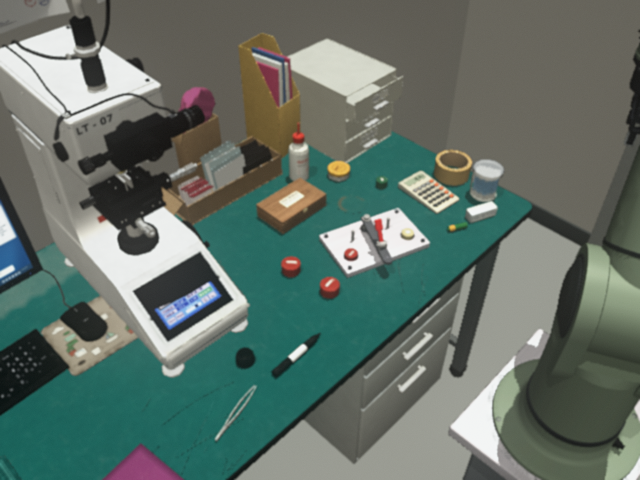

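View pics/top0.png

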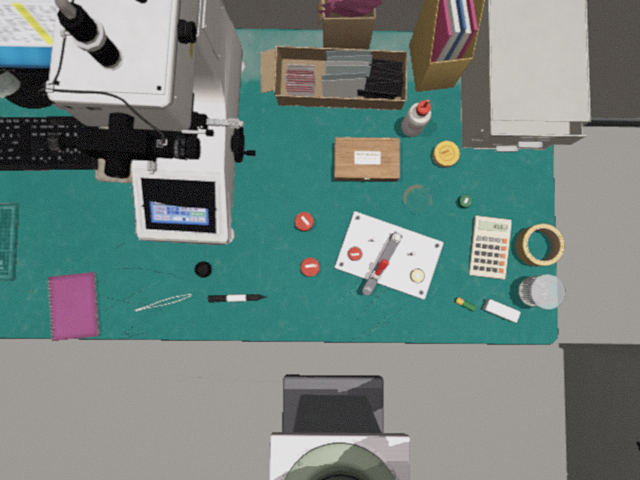

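The scene view shows the fixture at about (375,240). In the top view its corners are (357,212), (442,242), (430,298) and (336,265), with the pivot near (396,238) and the strap end near (369,289).

Candidates for the red specimen (top view):
- Small red puck in the left nest at (354,254).
- Larger red pucks on the bench at (304,221) and (311,267).
- The red lever at (381,267), which is not a puck.

I choose (354,254), since it is the smallest and sits in a nest. A close crop will check this.

```bash
cat > h.py <<'E'
import numpy as np, cv2
from scipy.spatial.transform import Rotation as R
from workcell import *
def cam(n):
    c=get_calibration(n); f=240/np.tan(np.radians(c["fovy"])/2)
    return c,f,R.from_euler("xyz",c["rotation"]).as_matrix()
def ray(n,u,v):
    c,f,M=cam(n); d=np.array([(u-c["cx"])/f,(v-c["cy"])/f]); s=d.copy()
    for _ in range(10): s=d/(1+c["k1"]*(s@s))
    return c["xyz"],M@np.r_[s,1]
def onz(n,u,v,z):
    o,d=ray(n,u,v); return o+d*(z-o[2])/d[2]
def proj(n,p):
    c,f,M=cam(n); q=M.T@(np.asarray(p)-c["xyz"]); s=q[:2]/q[2]; s=s*(1+c["k1"]*(s@s))
    return s*f+[c["cx"],c["cy"]]
E
python3 - <<'E'
from h import *
im=cv2.imread("pics/top0.png"); 
hsv=cv2.cvtColor(im,cv2.COLOR_BGR2HSV)
m=((hsv[...,1]<60)&(hsv[...,2]>150)).astype(np.uint8)
x0,y0,x1,y1=325,200,452,310
mm=np.zeros_like(m); mm[y0:y1,x0:x1]=m[y0:y1,x0:x1]
n,l,st,_=cv2.connectedComponentsWithStats(mm)
pts=np.argwhere(np.isin(l,[i for i in range(1,n) if st[i,4]>150]))[:,::-1].astype(np.float32)
W=np.array([onz("top",u,v,.014)[:2] for u,v in pts]).astype(np.float32)
(c,s,a)=cv2.minAreaRect(W); print(c,s,a)
box=cv2.boxPoints((c,s,a)); print(box)
red=(((hsv[...,0]<8)|(hsv[...,0]>172))&(hsv[...,1]>130)&(hsv[...,2]>90)).astype(np.uint8)
n,l,st,ce=cv2.connectedComponentsWithStats(red)
for i in range(1,n):
    if st[i,4]>20 and 280<ce[i][0]<430 and ce[i][1]>200: print("red",ce[i],st[i],onz("top",*ce[i],.025)[:2])
cv2.imwrite("pics/crop.png",cv2.resize(im[y0:y1,x0-30:x1],None,fx=5,fy=5,interpolation=cv2.INTER_CUBIC))
E
```

```text
Traceback (most recent call last):
  File "h.py", line 12, in onz
    o,d=ray(n,u,v); return o+d*(z-o[2])/d[2]
        ~~~^^^^^^^
  File "h.py", line 8, in ray
    c,f,M=cam(n); d=np.array([(u-c["cx"])/f,(v-c["cy"])/f]); s=d.copy()
          ~~~^^^
  File "h.py", line 5, in cam
    c=get_calibration(n); f=240/np.tan(np.radians(c["fovy"])/2)
ValueError: time passes only in moves, steps and waits
```

```bash
sed -i 's/^def cam/import functools\n@functools.lru_cache\ndef cam/' h.py
cat > m1.py <<'E'
from h import *
im=cv2.imread("pics/top0.png"); 
hsv=cv2.cvtColor(im,cv2.COLOR_BGR2HSV)
m=((hsv[...,1]<60)&(hsv[...,2]>150)).astype(np.uint8)
x0,y0,x1,y1=325,200,452,310
mm=np.zeros_like(m); mm[y0:y1,x0:x1]=m[y0:y1,x0:x1]
n,l,st,_=cv2.connectedComponentsWithStats(mm)
pts=np.argwhere(np.isin(l,[i for i in range(1,n) if st[i,4]>150]))[:,::-1].astype(np.float32)
W=np.array([onz("top",u,v,.014)[:2] for u,v in pts]).astype(np.float32)
(c,s,a)=cv2.minAreaRect(W); print(c,s,a)
box=cv2.boxPoints((c,s,a)); print(box)
red=(((hsv[...,0]<8)|(hsv[...,0]>172))&(hsv[...,1]>130)&(hsv[...,2]>90)).astype(np.uint8)
n,l,st,ce=cv2.connectedComponentsWithStats(red)
for i in range(1,n):
    if st[i,4]>20 and 280<ce[i][0]<430 and ce[i][1]>200: print("red",ce[i],st[i],onz("top",*ce[i],.025)[:2])
cv2.imwrite("pics/crop.png",cv2.resize(im[y0:y1,x0-30:x1],None,fx=5,fy=5,interpolation=cv2.INTER_CUBIC))
E
python3 m1.py
```

```text
(0.5667510628700256, -0.10854925215244293) (0.22325220704078674, 0.14269796013832092) 71.32632446289062
[[ 0.4634179  -0.19145471]
 [ 0.59860384 -0.23714343]
 [ 0.67008424 -0.0256438 ]
 [ 0.5348983   0.02004492]]
red [303.46568627 221.48039216] [295 213  18  18 204] [0.6398345 0.0913454]
red [354.4        253.30588235] [349 248  12  12  85] [ 0.56752664 -0.02749756]
red [309.2195122  267.08292683] [301 258  18  18 205] [0.53430224 0.07628723]
red [381.46236559 266.10752688] [376 259  12  16  93] [ 0.53883932 -0.09015658]
```

View pics/crop.png

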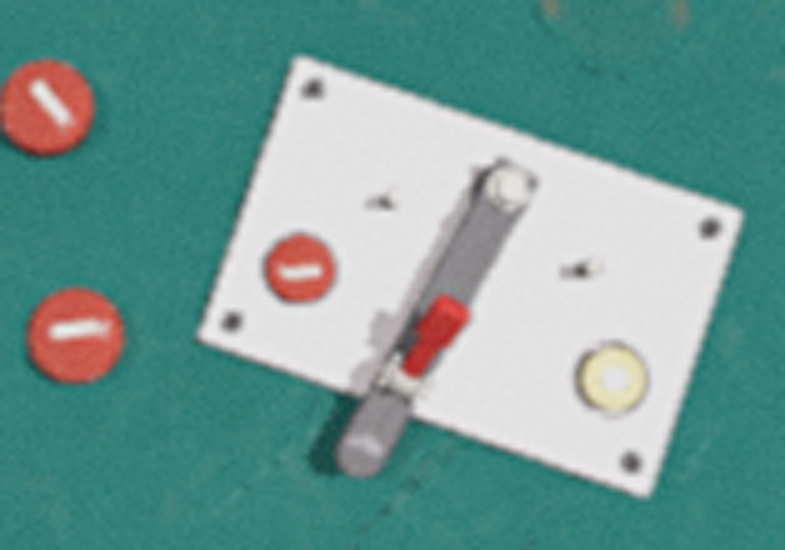

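The crop confirms the choice: the red puck at crop (300,268) is in the fixture's +y nest and clearly smaller than the two on the bench. The strap therefore has to go to -0.873.

The strap runs from its nut at crop (509,186) to its end at (362,450). The lever at (435,335) is raised and leans towards the pivot.

```bash
cat >> h.py <<'E'
C=np.array([.5668,-.1085]); A=np.radians(-18.67)
ex=np.array([np.cos(A),np.sin(A)]); ey=np.array([-ex[1],ex[0]])
P=C+.04*ex
aT=np.pi+A-.873
def push_pose(a,off,r=.14):   # TCP xy beside the strap, ccw side
    d=np.array([np.cos(a),np.sin(a)]); return P+r*d+off*np.array([-d[1],d[0]])
def delta(xyz,yaw,s=None,ref=None):
    s=s or observe(); p,rot=ref or (s["position"],s["tool_rot"])
    M=R.from_euler("xyz",rot); T=R.from_euler("xyz",[np.pi,0,yaw])
    return np.round(np.r_[M.inv().apply(np.asarray(xyz)-p)/.5,(M.inv()*T).as_rotvec()/np.radians(120)],4).tolist()
E
python3 - <<'E'
from h import *
nut=onz("top",295+509/5,200+186/5,.054)[:2]; end=onz("top",295+363/5,200+447/5,.045)[:2]
print("P",P,"nut",nut,"end",end, np.linalg.norm(end-P))
a=np.arctan2(*(end-P)[::-1]); print("a deg",np.degrees(a),"strap",a-np.pi-A,"target",np.degrees(aT))
q=push_pose(a,.05); print(q)
print(delta([*q,.2],np.radians(80)), delta([*q,.2],a))
E
```

```text
P [ 0.60469512 -0.12130468] nut [ 0.60346729 -0.12121484] end [ 0.48506027 -0.05670456] 0.13596202888992573
a deg 151.6319558359816 strap -0.169262801665942 target 111.31078448507913
[ 0.45775053 -0.09878167]
[0.7802, -0.7311, 0.0623, -0.0005, -0.0002, -0.4882] [0.7802, -0.7311, 0.0623, -0.0003, -0.0005, -1.0851]
```

Emit:
{"op": "play_rows", "data": {"deltas": [[0.08,-0.07,0,0,0,-0.05,1],[0.16,-0.15,0,0,0,-0.1,1],[0.24,-0.22,0,0,0,-0.15,1],[0.32,-0.3,0,0,0,-0.2,1],[0.4,-0.37,0,0,0,-0.25,1],[0.48,-0.45,0.01,0,0,-0.3,1],[0.56,-0.52,0.02,0,0,-0.35,1],[0.64,-0.6,0.03,0,0,-0.4,1],[0.72,-0.67,0.04,0,0,-0.45,1],[0.78,-0.731,0.06,0,0,-0.5,1]]}}

```text
clock: 1.1
position: [0.4435, -0.13, 0.2073]
tool_rot: [3.141, 0.0, 1.425]
force: [0.7, -1.5, -0.6]
grip_width: 0.0003
finger_force: 0.0
```

```bash
python3 - <<'E'
from h import *
s=observe(); print(s["clock"],s["position"],s["tool_rot"],s["qpos"])
a=np.radians(151.6)
print(delta([*push_pose(a,.05),.1],a))
E
```

```text
1.1 [ 0.44352206 -0.13002587  0.20730932] [3.14068134e+00 1.97117300e-04 1.42499061e+00] [ 0.52228899  0.32275894 -0.44785859  2.02240352  0.18682802  0.83421903
 -0.17720881]
[0.0662, 0.0189, 0.2146, 0.0003, 0.0003, -0.583]
```

Emit:
{"op": "play_rows", "data": {"deltas": [[0,0,0,0,0,-0.07,1],[0.03,0,0,0,0,-0.14,1],[0.05,0.01,0.02,0,0,-0.21,1],[0.06,0.02,0.05,0,0,-0.28,1],[0.066,0.019,0.08,0,0,-0.35,1],[0.066,0.019,0.11,0,0,-0.42,1],[0.066,0.019,0.14,0,0,-0.49,1],[0.066,0.019,0.17,0,0,-0.56,1],[0.066,0.019,0.2,0,0,-0.583,1],[0.066,0.019,0.214,0,0,-0.583,1]]}}

```text
clock: 2.1
position: [0.4565, -0.1006, 0.0989]
tool_rot: [-3.141, -0.002, 2.643]
force: [0.2, 0.0, 0.4]
grip_width: -0.0005
finger_force: 0.0
```

```bash
cat > st.py <<'E'
from h import *
s=observe(); print(s["clock"],s["position"].round(4),s["tool_rot"].round(3),s["qpos"].round(2),s["force"].round(1))
E
python3 - <<'E'
from st import *
cv2.imwrite("pics/top1.png",cv2.resize(grab_frame("top")[180:320,290:460,::-1],None,fx=4,fy=4,interpolation=cv2.INTER_CUBIC))
a=np.radians(151.6)
print(delta([*push_pose(a,.05),.032],a),delta([*push_pose(a,.03),.032],a))
E
```

```text
2.1 [ 0.4565 -0.1006  0.0989] [-3.141e+00 -2.000e-03  2.643e+00] [ 0.57  0.55 -0.63  2.09  0.53  0.66  0.66] [0.2 0.  0.4]
[-0.0009, 0.0046, 0.1332, -0.0001, -0.001, -0.0026] [-0.0007, 0.0446, 0.1332, -0.0001, -0.001, -0.0026]
```

View pics/top1.png

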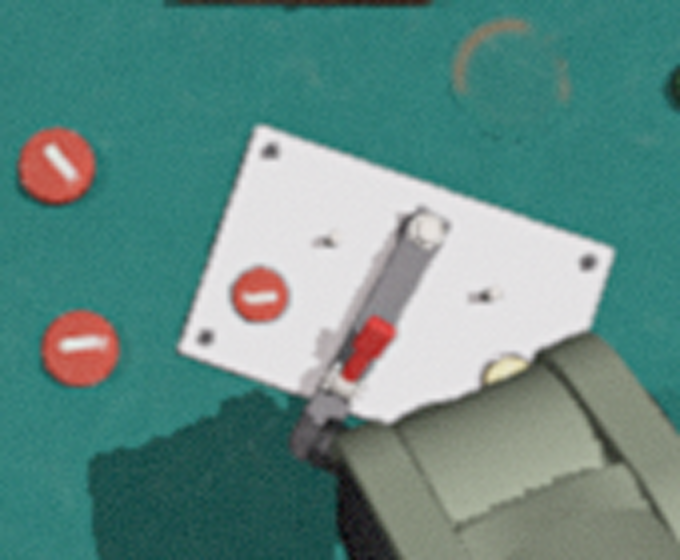

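The picture shows the strap untouched, with its end at about (315,440). The gripper is beside it at (340,480), clear of the cream puck at (505,372).

Emit:
{"op": "play_rows", "data": {"deltas": [[0,0.004,0.04,0,0,0,1],[0,0.004,0.08,0,0,0,1],[0,0.004,0.12,0,0,0,1],[0,0.004,0.133,0,0,0,1],[0,0.02,0.133,0,0,0,1],[0,0.035,0.133,0,0,0,1],[0,0.045,0.133,0,0,0,1],[0,0.045,0.133,0,0,0,1]]}}

```text
clock: 2.95
position: [0.4688, -0.08, 0.0344]
tool_rot: [3.141, 0.001, 2.643]
force: [0.5, 0.4, 0.4]
grip_width: -0.0001
finger_force: 0.0
```

```bash
python3 - <<'E'
from st import *
for a in np.linspace(151.6,111.3,11)[1:]:
    r=np.radians(a); print(delta([*push_pose(r,.0255),.033],r,s))
E
```

```text
2.95 [ 0.4688 -0.08    0.0344] [3.141e+00 1.000e-03 2.643e+00] [ 0.44  0.67 -0.52  2.1   0.65  0.53  0.5 ] [0.5 0.4 0.4]
[0.0046, 0.0255, 0.0027, 0.0004, 0.0005, 0.0321]
[0.0062, 0.0454, 0.0027, 0.0004, 0.0005, 0.0657]
[0.0063, 0.0654, 0.0028, 0.0004, 0.0005, 0.0992]
[0.0051, 0.0854, 0.0028, 0.0004, 0.0005, 0.1328]
[0.0024, 0.1052, 0.0028, 0.0005, 0.0005, 0.1664]
[-0.0016, 0.1248, 0.0028, 0.0005, 0.0005, 0.2]
[-0.007, 0.1441, 0.0028, 0.0005, 0.0005, 0.2336]
[-0.0138, 0.163, 0.0029, 0.0005, 0.0004, 0.2672]
[-0.0219, 0.1813, 0.0029, 0.0005, 0.0004, 0.3007]
[-0.0312, 0.199, 0.0029, 0.0005, 0.0004, 0.3343]
```

Emit:
{"op": "play_rows", "data": {"deltas": [[0.003,0.014,0.003,0,0,0.02,1],[0.005,0.029,0.003,0,0,0.038,1],[0.006,0.044,0.003,0,0,0.063,1],[0.006,0.06,0.003,0,0,0.09,1],[0.006,0.075,0.003,0,0,0.115,1],[0.004,0.09,0.003,0,0,0.14,1],[0.002,0.105,0.003,0,0,0.166,1],[0,0.12,0.003,0,0,0.19,1],[-0.004,0.135,0.003,0,0,0.217,1],[-0.009,0.15,0.003,0,0,0.243,1]]}}

```text
clock: 3.95
position: [0.5078, -0.0172, 0.0325]
tool_rot: [-3.141, 0.0, 2.13]
force: [-1.5, 0.1, 0.5]
grip_width: -0.0001
finger_force: 0.7
```

```bash
python3 - <<'E'
from st import *
for a,o in [(119,.0255),(116,.0255),(113,.0255),(111.3,.0255),(111.3,.0225),(111.3,.0195)]:
    r=np.radians(a); print(delta([*push_pose(r,o),.033],r,s))
cv2.imwrite("pics/top2.png",cv2.resize(grab_frame("top")[180:320,290:460,::-1],None,fx=4,fy=4,interpolation=cv2.INTER_CUBIC))
E
```

```text
3.95 [ 0.5078 -0.0172  0.0325] [-3.141  0.     2.13 ] [ 0.21  0.68 -0.4   2.02  0.5   0.53  0.02] [-1.5  0.1  0.5]
[0.003, 0.0178, -0.0011, -0.0001, 0.0001, 0.0255]
[0.0045, 0.0326, -0.0011, -0.0001, 0.0001, 0.0505]
[0.0053, 0.0475, -0.0011, -0.0001, 0.0001, 0.0755]
[0.0053, 0.0559, -0.0011, -0.0001, 0.0001, 0.0897]
[0.0042, 0.0618, -0.0011, -0.0001, 0.0001, 0.0897]
[0.0031, 0.0677, -0.0011, -0.0001, 0.0001, 0.0897]
```

View pics/top2.png

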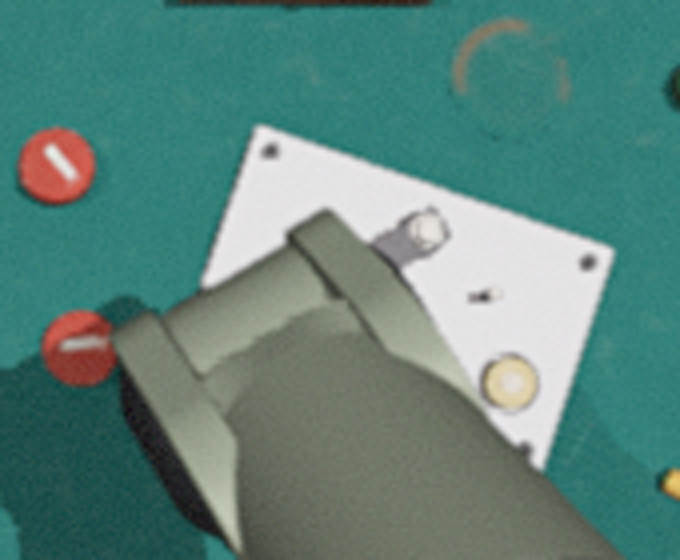

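The picture shows the strap following the finger: its root at (400,240) now points at the red nest under the gripper. Continuing slowly to the stop.

Emit:
{"op": "play_rows", "data": {"deltas": [[0.002,0.01,0,0,0,0.015,1],[0.003,0.02,0,0,0,0.03,1],[0.004,0.028,0,0,0,0.043,1],[0.005,0.036,0,0,0,0.056,1],[0.005,0.044,0,0,0,0.07,1],[0.005,0.05,0,0,0,0.08,1],[0.005,0.055,0,0,0,0.09,1],[0.005,0.055,0,0,0,0.09,1]]}}

```text
clock: 4.8
position: [0.5296, -0.0004, 0.032]
tool_rot: [-3.141, 0.0, 1.944]
force: [-1.9, -1.5, 0.8]
grip_width: -0.0001
finger_force: 1.0
```

```bash
python3 st.py
```

```text
4.8 [ 5.296e-01 -4.000e-04  3.200e-02] [-3.141  0.     1.944] [ 0.15  0.7  -0.35  1.97  0.44  0.55 -0.14] [-1.9 -1.5  0.8]
```

Emit:
{"op": "play_rows", "data": {"deltas": [[0,0.003,0,0,0,0,1],[0,0.006,0,0,0,0,1],[0,0.008,0,0,0,0,1],[0,0.01,0,0,0,0,1],[0,0.01,0,0,0,0,1]]}}

```text
clock: 5.3
position: [0.5305, -0.0002, 0.0315]
tool_rot: [-3.133, -0.0, 1.944]
force: [-23.7, -6.4, 17.0]
grip_width: -0.0
finger_force: 12.5
```

That is a hard stop at the predicted angle. Backing off, then lifting and looking.

Emit:
{"op": "play_rows", "data": {"deltas": [[0,-0.01,0,0,0,0,1],[0,-0.03,0,0,0,0,1],[0,-0.05,0,0,0,0,1],[0,-0.05,-0.06,0,0,0,1],[0,-0.05,-0.14,0,0,0,1],[0,-0.05,-0.22,0,0,0,1],[0,-0.12,-0.26,0,0,0,1],[0,-0.2,-0.26,0,0,0,1],[0,-0.26,-0.26,0,0,0,1],[0,-0.26,-0.26,0,0,0,1]]}}

```text
clock: 6.3
position: [0.4098, -0.048, 0.1622]
tool_rot: [-3.14, 0.001, 1.943]
force: [0.9, 0.6, 0.4]
grip_width: 0.0
finger_force: 0.0
```

```bash
python3 - <<'E'
from st import *
f=lambda i:cv2.resize(i[:,:,::-1],None,fx=4,fy=4,interpolation=cv2.INTER_CUBIC)
a=f(grab_frame("top")[190:310,310:450]); b=f(grab_frame("scene")[190:290,310:450])
cv2.imwrite("pics/a.png",a); cv2.imwrite("pics/b.png",b); 
cv2.imwrite("pics/ab.png",cv2.resize(np.vstack([a,b]),None,fx=.65,fy=.65))
E
```

```text
6.3 [ 0.4098 -0.048   0.1622] [-3.140e+00  1.000e-03  1.943e+00] [ 0.39  0.33 -0.5   2.18  0.25  0.69  0.09] [0.9 0.6 0.4]
```

View pics/ab.png

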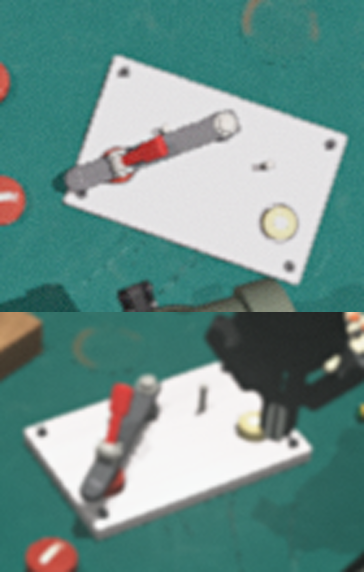

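Both views show the strap lying over the red specimen and against its pin (top part: nut (226,123), end (75,182)), with the lever still raised. The cream puck is in its nest. Next is the lever.

```bash
python3 - <<'E'
from st import *
d=np.array([np.cos(aT),np.sin(aT)]); H=P+.1*d; print(H)
px=onz("top",371.5,246.5,.09)[:2]; print("tip s",(H-px)@d, "lateral",(px-H)@[-d[1],d[0]])
g=lambda sx,z: [*(H-sx*d),z]
pts=[g(-.025,.15),g(-.025,.1)]
for ph in (65,50,40,30,20,10,5,0):
    c,n=np.cos(np.radians(ph)),np.sin(np.radians(ph)); pts.append(g(.045*c-.0045*n-.011,.054+.045*n+.0045*c))
for p in pts: print(delta(p,aT,s))
E
```

```text
6.4 [ 0.4133 -0.0465  0.1625] [3.141e+00 1.000e-03 1.944e+00] [ 0.39  0.33 -0.5   2.17  0.25  0.69  0.08] [ 1.2  0.5 -0.1]
[ 0.56835246 -0.0281424 ]
tip s 0.0340129584987061 lateral 0.002098133036675289
[-0.0288, 0.3021, 0.0253, 0.0005, 0.0004, 0.0005]
[-0.0287, 0.302, 0.1253, 0.0005, 0.0004, 0.0005]
[-0.0866, 0.302, 0.132, 0.0005, 0.0004, 0.0005]
[-0.1077, 0.3019, 0.1426, 0.0005, 0.0004, 0.0005]
[-0.1199, 0.3019, 0.1526, 0.0005, 0.0004, 0.0005]
[-0.1301, 0.3019, 0.1646, 0.0005, 0.0004, 0.0005]
[-0.1382, 0.3019, 0.1782, 0.0005, 0.0004, 0.0005]
[-0.1437, 0.3019, 0.1929, 0.0005, 0.0004, 0.0005]
[-0.1455, 0.3018, 0.2006, 0.0005, 0.0004, 0.0005]
[-0.1467, 0.3018, 0.2084, 0.0005, 0.0004, 0.0005]
```

Emit:
{"op": "play_rows", "data": {"deltas": [[-0.01,0.08,0.005,0,0,0,1],[-0.02,0.16,0.01,0,0,0,1],[-0.028,0.24,0.02,0,0,0,1],[-0.029,0.302,0.025,0,0,0,1],[-0.029,0.302,0.025,0,0,0,1],[-0.029,0.302,0.08,0,0,0,1],[-0.029,0.302,0.125,0,0,0,1],[-0.05,0.302,0.128,0,0,0,1],[-0.07,0.302,0.13,0,0,0,1],[-0.08,0.302,0.132,0,0,0,1]]}}

```text
clock: 7.4
position: [0.5696, -0.0298, 0.0971]
tool_rot: [3.14, 0.001, 1.943]
force: [0.5, -0.3, 0.1]
grip_width: -0.0001
finger_force: 0.0
```

```bash
python3 - <<'E'
from st import *
d=np.array([np.cos(aT),np.sin(aT)]); H=P+.1*d
g=lambda sx,z: [*(H-sx*d),z]
for ph in (60,50,40,30,20,10,5,0):
    c,n=np.cos(np.radians(ph)),np.sin(np.radians(ph)); print(delta(g(.045*c-.0045*n-.011,.054+.045*n+.0045*c),aT,s))
E
```

```text
7.4 [ 0.5696 -0.0298  0.0971] [3.140e+00 1.000e-03 1.943e+00] [ 0.25  0.64 -0.42  1.84  0.37  0.74 -0.01] [ 0.5 -0.3  0.1]
[-0.0111, -0.0012, 0.0037, 0.0006, 0.0005, 0.0002]
[-0.0249, -0.0012, 0.0115, 0.0006, 0.0005, 0.0002]
[-0.0371, -0.0012, 0.0215, 0.0006, 0.0005, 0.0002]
[-0.0473, -0.0012, 0.0334, 0.0006, 0.0005, 0.0002]
[-0.0554, -0.0013, 0.047, 0.0006, 0.0005, 0.0002]
[-0.0609, -0.0013, 0.0617, 0.0006, 0.0005, 0.0002]
[-0.0627, -0.0013, 0.0694, 0.0006, 0.0005, 0.0002]
[-0.0639, -0.0013, 0.0772, 0.0006, 0.0005, 0.0002]
```

Emit:
{"op": "play_rows", "data": {"deltas": [[-0.011,-0.001,0.004,0,0,0,1],[-0.018,-0.001,0.008,0,0,0,1],[-0.025,-0.001,0.012,0,0,0,1],[-0.031,-0.001,0.017,0,0,0,1],[-0.037,-0.001,0.022,0,0,0,1],[-0.042,-0.001,0.028,0,0,0,1],[-0.047,-0.001,0.033,0,0,0,1],[-0.051,-0.001,0.04,0,0,0,1],[-0.055,-0.001,0.047,0,0,0,1],[-0.058,-0.001,0.054,0,0,0,1]]}}

```text
clock: 8.4
position: [0.5789, -0.0557, 0.0689]
tool_rot: [3.141, 0.0, 1.944]
force: [1.2, -1.8, 5.0]
grip_width: -0.0001
finger_force: 1.9
```

Emit:
{"op": "play_rows", "data": {"deltas": [[-0.003,0,0.006,0,0,0,1],[-0.004,0,0.011,0,0,0,1],[-0.005,0,0.015,0,0,0,1],[-0.006,0,0.019,0,0,0,1],[-0.006,0,0.022,0,0,0,1],[-0.006,0,0.022,0,0,0,1]]}}

```text
clock: 9.0
position: [0.5799, -0.0582, 0.0583]
tool_rot: [3.141, 0.0, 1.945]
force: [1.4, -1.5, 7.8]
grip_width: -0.0002
finger_force: 3.9
```

Emit:
{"op": "play_rows", "data": {"deltas": [[0,0,0.002,0,0,0,1],[0,0,0.004,0,0,0,1],[0,0,0.004,0,0,0,1]]}}

```text
clock: 9.3
position: [0.5803, -0.0582, 0.0575]
tool_rot: [3.141, 0.001, 1.944]
force: [-4.8, -1.1, 29.4]
grip_width: -0.0002
finger_force: 14.8
```

The lever is on its stop at 29 N, with the fingertips at 57.5 mm. Retreating and checking.

Emit:
{"op": "play_rows", "data": {"deltas": [[0,0,-0.01,0,0,0,1],[0,0,-0.06,0,0,0,1],[0,0,-0.14,0,0,0,1],[0,0,-0.22,0,0,0,1],[0,-0.08,-0.24,0,0,0,1],[0,-0.17,-0.24,0,0,0,1],[0,-0.26,-0.24,0,0,0,1],[0,-0.34,-0.24,0,0,0,1],[0,-0.34,-0.24,0,0,0,1]]}}

```text
clock: 10.2
position: [0.4167, -0.1221, 0.1758]
tool_rot: [-3.138, -0.0, 1.941]
force: [0.7, -0.2, -0.5]
grip_width: 0.0001
finger_force: 0.0
```

```bash
python3 - <<'E'
from st import *
f=lambda i:cv2.resize(i[:,:,::-1],None,fx=4,fy=4,interpolation=cv2.INTER_CUBIC)
a=f(grab_frame("top")[200:310,290:450]); b=f(grab_frame("scene")[190:290,290:450])
cv2.imwrite("pics/cd.png",cv2.resize(np.vstack([a,b]),None,fx=.7,fy=.7))
E
```

```text
10.2 [ 0.4167 -0.1221  0.1758] [-3.138 -0.     1.941] [ 0.56  0.34 -0.51  2.11  0.24  0.75  0.27] [ 0.7 -0.2 -0.5]
```

View pics/cd.png

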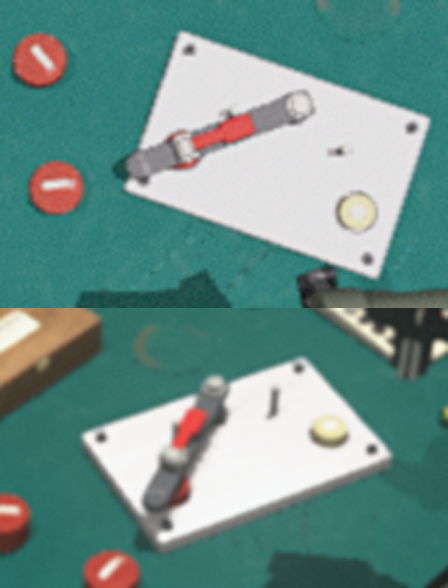

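Both views show the lever flat along the strap, from (185,148) to (253,127) in the top part. The strap is over the red specimen at its pin (228,113), the cream puck is in its nest and the robot is clear.

```bash
python3 -c "
from workcell import *
print(job_done())"
```

```text
the job is handed in; nothing more can be done
None
```

The job is handed in: the strap was swung against its stop pin over the red specimen, then the cam lever was pushed down to its stop. The last pictures showed both in place, the cream specimen still in its nest and the robot clear; no verdict came back.

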